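Slide a glass along the panel under the amber spout and pump a measure

ROBOT

A 6-joint arm with a two-finger parallel gripper is mounted at the origin on a cart in front of the work surface, level with it; the furniture and walls round the work are solid. World frame = base frame: x ahead of the robot, y to its left, z up, the work surface at z = 0. Lengths are in m, angles in rad, forces in N, time in s.
With the tool pointing down it reaches from about 0.375 to 0.925 m from the base axis. Payload 5.7 kg.
Tool frame: the origin (TCP) lies midway between the tips of the shut fingers; the grasp point (between the pads) lies 19 mm behind it; z points along the fingers, y is the line along which they close (so a half turn about z gives the same grasp; the last joint's range is limited). The gripper opens to 88 mm and grips with 3 to 60 N. Pads are 20 mm wide; open, the fingers measure 115 mm over their backs; the gripper's body (75 mm by 178 mm) begins 61 mm behind the grasp point.
Start: joints at [-1.457, 0.359, 1.51, -0, 1.272, -0.115], TCP at [0.136, -0.584, 0.223] pointing down, gripper open.
Joint ranges: [-2.97, 2.97], [-1.01, 2.36], [0.21, 2.38], [-0.96, 4.11], [0.2, 2.71], [-2.98, 2.98]. Speed limits (rad/s): [2.39, 2.39, 3.14, 3.14, 3.14, 3.14].

INTERFACE

Orientations are given as a unit quaternion [x, y, z, w].
In Python, from bench import move_ptp, servo_line, goto_joints, move_gripper, sleep, inverse_kinematics, capture, PlanningError, close_job, spot_in, silhouettes, current_clock, current_joint_pos, current_qvel, current_joint_torque, current_position, current_orientation, current_force, current_torque, current_finger_gap, current_grip_force gives the robot as it stands. Calls block until the motion is done:
- move_ptp(position, orientation): joint-space move of the TCP to a pose.
- servo_line(position, orientation=None, rate=0.15, contact_N=None): straight line of the TCP; orientation=None keeps the orientation; rate is the mean speed in m/s. With contact_N (N) it stops when the force on the tool has changed by that much, and returns True; else False.
- goto_joints(angles): joint-space move.
- move_gripper(opening): finger opening in m; the grip force is fixed at half the most; returns when the fingers have stopped.
- sleep(seconds).
- inverse_kinematics(position, orientation): joint angles nearest the present ones, or None.
- capture(name): name is "scene" or "top" or "wrist"; returns a dict with "image" (384x512x3 uint8, blue, green, red), "range_z" (384x512 float32, m along the optical axis (not along the pixel's ray), 0 where there is no reading), "intrinsics" (3x3 intrinsics, pixels), "R" (3x3) and "t" (3): a world point X has camera coordinates R X + t. Camera axes: x right, y down, z forward; pixel columns grow to the right and rows downward; lengths in m; the calibration is good to about 2 mm. A picture is of the moment at which its call begins.
A pose or a line that the arm cannot do raises PlanningError and nothing moves.
- close_job(): hands the job in; it is judged then, once.
Trained networks look in the newest picture that a camera, given by its name, has taken for a name from the list of things; names that differ only in an ending like _2 or _b are one class to them, and where a whole thing is asked for, a point or a joint stands for the part that bears it (a point fixed in the world has none). Each returns a list of dicts, best first, with "conf" (0 to 1); they miss things now and then, are a little off and sometimes report something else, mostly with a low value. They report only what shows in the picture. A call takes as long as a camera call. They do not tell look-alikes from the thing itself.
- spot_in(camera, query): "xy" ([column, row] in pixels, amid what is visible of it).
- silhouettes(camera, query): "region" (384x512 bool, what is visible of it) and "xy" ([column, row] in pixels, amid what is visible of it).
Readings, each from a call of its own:
- current_clock(): time.
- current_joint_pos(): joint angles.
- current_qvel(): joint speeds.
- current_joint_torque(): joint torques, N m.
- current_position(): TCP position.
- current_orientation(): TCP orientation.
- current_force(): force on the tool from outside, world axes, zero at the start.
- current_torque(): the same for the moment, N m.
- current_finger_gap(): finger opening in m.
- current_grip_force(): force on a finger pad.
Only numpy, scipy, OpenCV 4.12 (cv2) and the standard library are available. Lean on these libraries where they do the work, as an engineer would, in place of code of your own. Each camera call takes 0.05 s, during which the arm holds its last target. There are 200 camera calls.

TASK

Slide the rocks glass that stands on the syrup station's grille along the steel back panel, keeping it against the panel, until it stands centred under the spout of the amber pump. Then press that pump's orange knob down until it bottoms on its stop, so that it meters a full measure, and let it come all the way back up. Leave the glass standing there; do not lift or tip it, do not work a pump without the glass under its spout, and leave the green pump, the jigger and the other things alone.

Things in the scene. Friction and masses are not known exactly. Their poses are not given: they have to be found in the camera images.
- station: Fixed stainless syrup station. Origin: worktop level (z = 0), mid-width, in the plane of the front face of its upright back panel; x points away from the robot through the panel, y along it, z up. The panel is 560 mm long (y -280 to +280), 8 mm thick and 110 mm high; behind its middle is a grey housing 310 mm wide (x 8 to 130).
- grille (a point): Middle of the front edge of the drip tray's flat bar grille, on its top, 18 mm above the worktop. The grille runs the whole 560 mm length of the panel and from the panel out to this edge, 120 mm in front of it; no raised rim. Grille and panel are polished wet steel: the glass slides easily (friction about 0.25). The room's end panel stands at world y = 0.49; cabinets hang from x = 0.60, z = 0.52.
- hood (a point): Middle of the lower front edge of the steel hood over the grille: 185 mm above the worktop, 50 mm in front of the panel. The hood is 316 mm wide (station y -158 to +158) and 30 mm thick (top 215 mm); the glass passes under it, but a tool must lean in from the front. The tray ends beyond it are open above.
- glass: The clear rocks glass to slide, straight-sided, 80 mm across (76 mm at its foot), 92 mm high, about 0.26 kg; origin at the centre of its underside, z up. Starts on the grille near one end of the tray, either side, outside the hood and 3 to 12 mm from the panel. Touching the panel, its axis is 38 to 40 mm in front of it.
- amber_pump: Fixed pump with the amber jar and orange knob, 75 mm left or right of the station's middle. Origin on its spout's axis at worktop level, 42 mm in front of the panel: where the glass must stand. The spout, 14 mm thick, comes down from the hood to 155 mm; the knob stands above the hood on the same axis. The jar, 96 mm across, is 112 mm behind that axis, its lid reaching 299 mm above the worktop.
- green_pump: The other pump, the same in all but colour (green jar, green knob), in the other place. To be left alone. Origin as for the amber pump.
- amber_pump_knob (a point): Middle of the top of the orange mushroom knob, 46 mm across, 21 mm high; 295 mm above the worktop when up. It moves with the knob, straight down.
- amber_pump_plunger (a joint): Travel of the amber pump's plunger, m: 0 up, 0.035 bottomed on its stop (35 mm stroke). Spring: 5 N to start it moving, 12 N at the stop; it comes back up by itself when released.
- green_pump_plunger (a joint): The same for the green pump.
- jigger: Steel double-cone jigger, 43 mm across, 84 mm high, standing on the grille near the other end of the tray than the glass; origin at the centre of its underside. To be left standing.
- bar_spoon: Long thin silver bar spoon, 314 x 18 x 9 mm, lying near the front edge on the right; origin under its middle. Bystander.
- muddler: Walnut muddler, 200 mm long, 29 mm thick, lying on the worktop right of the station; origin under its middle. Bystander.
Things that resemble listed ones, but are neither listed nor needed, are in the scene too. What is shaped like the glass but black or turquoise is not meant.

How it is judged:
By the outcome, as a careful person would: the job done as asked, in the order asked, and still so for the second after the job is handed in, with the robot touching nothing.
It also fails if it takes over 67 s, if anything falls off the work surface, if the arm or the gripper's body presses on something with over 40 N, if the wrist force passes 120 N, or if a joint passes its speed limit or range.

## Working session

There is one attempt and no reset: what is moved stays moved. The work goes in short steps, each a Python script; the robot and the scene stay as the last script left them, time stands still between calls to the robot, and variables do not carry over. Pictures are saved under pics/ and viewed, at most 10 in all, crops included, and the job is handed in when it is done.

```bash
mkdir -p pics; ls
cat > h.py <<'E'
import numpy as np, cv2
from bench import *
def world(c,u,v,z=None):
    K,R,t=c["intrinsics"],np.array(c["R"]),np.array(c["t"])
    ray=R.T@(np.linalg.inv(K)@[u,v,1.]); o=-R.T@t
    if z is None: return o+ray*c["range_z"][int(round(v)),int(round(u))]
    return o+ray*(z-o[2])/ray[2]
E
python3 - <<'E'
from h import *
ims=[]
for n in ("scene","top"):
    c=capture(n); cv2.imwrite(f"pics/{n}0.png",c["image"])
    print(n,-c["R"].T@c["t"], c["R"][2])
    for q in ("glass","amber_pump","green_pump","amber_pump_knob","jigger","station","bar_spoon","muddler"):
        for d in spot_in(n,q)[:3]:
            u,v=d["xy"]; print(q,round(d["conf"],2),np.round(d["xy"]),np.round(world(c,u,v),3))
print(current_clock(),current_orientation())
E
```

```text
pics
scene [-0.41826194 -0.27510884  1.23806019] [ 0.65535421  0.1670288  -0.73662218]
glass 0.9 [127. 224.] [0.389 0.43  0.016]
glass 0.8 [163. 190.] [0.573 0.367 0.029]
green_pump 0.64 [301. 193.] [ 0.516 -0.179  0.236]
jigger 0.59 [335. 237.] [ 0.511 -0.318  0.054]
station 0.82 [307. 228.] [ 0.552 -0.214  0.016]
bar_spoon 0.43 [347. 291.] [ 0.345 -0.39  -0.001]
top [ 0.2663084  -0.04889237  1.55985868] [ 0.17640593  0.00507254 -0.98430443]
glass 0.95 [218. 189.] [0.567 0.114 0.03 ]
glass 0.94 [162. 196.] [0.537 0.352 0.008]
glass 0.86 [142. 237.] [0.366 0.423 0.007]
amber_pump 0.71 [254. 157.] [ 0.632 -0.035  0.285]
green_pump 0.83 [301. 160.] [ 0.626 -0.197  0.28 ]
amber_pump_knob 0.71 [255. 181.] [ 0.544 -0.04   0.291]
jigger 0.57 [220. 190.] [0.561 0.108 0.029]
jigger 0.48 [324. 204.] [ 0.508 -0.318  0.055]
station 0.82 [280. 194.] [ 0.549 -0.143  0.024]
bar_spoon 0.42 [345. 244.] [ 0.35  -0.409  0.001]
muddler 0.51 [358. 173.] [ 0.644 -0.466  0.019]
0.9 [ 9.93463305e-01  1.14151922e-01 -7.17932774e-06 -2.42935769e-05]
```

Run:
```python
import cv2
a=cv2.imread("pics/scene0.png")[130:320,90:410];b=cv2.imread("pics/top0.png")[120:280,120:400]
cv2.imwrite("pics/v1.png",cv2.resize(a,(800,475),interpolation=2));cv2.imwrite("pics/v2.png",cv2.resize(b,(800,457),interpolation=2))
```

```text
(no output)
```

View pics/v1.png

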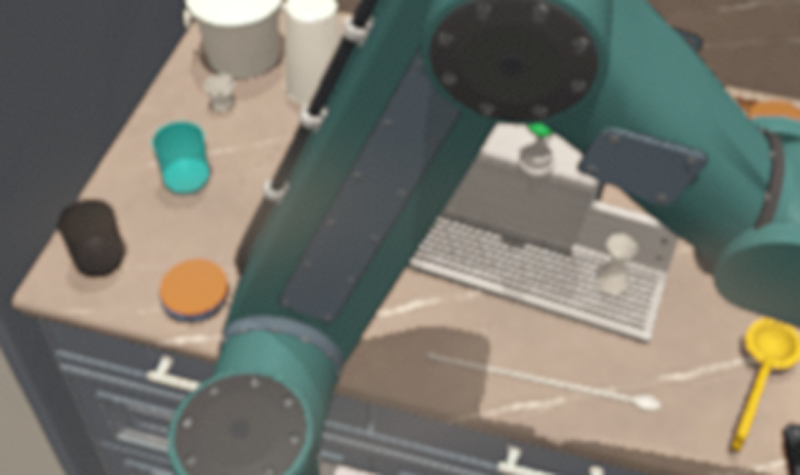

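View pics/v2.png

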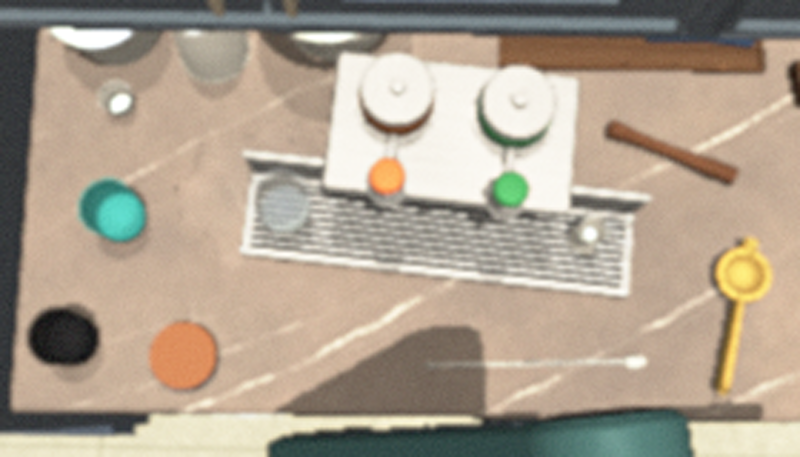

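Top view: the tray is slightly rotated. The candidates shaped like the glass are:
- clear glass on the tray's left end, at about (219,191): chosen, as it is clear and on the grille
- turquoise tumbler at (160,194): rejected
- black tumbler at (142,237): rejected

The orange knob is at (255,182), left of the green one at (298,186), and the jigger is at (325,202). In the scene view the arm hides the glass. Next I fit the station frame and test reach.

```bash
cat >> h.py <<'E'
from scipy.spatial.transform import Rotation as Ro
def quat(ex,th):
    """tool leaning in along horizontal unit ex, th below horizontal; fingers close along the panel"""
    z=np.array([ex[0]*np.cos(th),ex[1]*np.cos(th),-np.sin(th)]); y=np.array([-ex[1],ex[0],0.])
    return [Ro.from_matrix(np.c_[np.cross(s*y,z),s*y,z]).as_quat() for s in (1,-1)]
E
python3 - <<'E'
from h import *
c=capture("top")
P=lambda x,y:(120+x*.35,120+y*.35)
ko,kg=[world(c,*P(*p),.295) for p in((387,175),(510,188))]
fl,fr=[world(c,*P(*p),.018) for p in((243,253),(629,294))]
pl,pr=[world(c,*P(*p),.11) for p in((246,153),(650,199))]
print("knobs",ko,kg,np.linalg.norm(ko-kg)); print("front",fl,fr,np.linalg.norm(fl-fr)); print("paneltop",pl,pr,np.linalg.norm(pl-pr))
for a,b in((ko,kg),(fl,fr),(pl,pr)): d=a-b; print("yaw",np.arctan2(-d[0],d[1]))
m=silhouettes("top","glass")
for r in m[:4]:
    v,u=np.nonzero(r["region"]); print(r["conf"],u.min(),u.max(),v.min(),v.max(), world(c,u.mean(),v.mean(),.06))
for n,q in (("amber_pump_knob",0),("green_pump",0)):
  for r in silhouettes("top",n)[:2]:
    v,u=np.nonzero(r["region"]); print(n,r["conf"],u.mean(),v.mean(),np.median(c["range_z"][r["region"]]),world(c,u.mean(),v.mean(),.295))
yaw=np.arctan2(-(fl-fr)[0],(fl-fr)[1]); ex=np.array([np.cos(yaw),np.sin(yaw)])
for th in (20,30,40,50,60):
  for p in ([.55,.12,.07],[.55,-.04,.07],[.46,.12,.12]):
    g=[inverse_kinematics(p,q) for q in quat(ex,np.radians(th))]; print(th,p,[None if x is None else np.round(x,2) for x in g])
for th in (50,60,70,80,90):
    g=[inverse_kinematics([.545,-.04,.26],q) for q in quat(ex,np.radians(th))]; print(th,[None if x is None else np.round(x,2) for x in g])
w=capture("wrist"); R=Ro.from_quat(current_orientation()).as_matrix()
print("cam in tool",R.T@(-w["R"].T@w["t"]-current_position()), (w["R"]@R))
E
```

```text
knobs [ 0.54276901 -0.04038786  0.295     ] [ 0.52914429 -0.18732115  0.295     ] 0.14756363425102667
front [0.48535146 0.16686164 0.018     ] [ 0.43473913 -0.38689575  0.018     ] 0.5560655133151379
paneltop [0.61121083 0.15533068 0.11      ] [ 0.55517965 -0.39841737  0.11      ] 0.5565756013443119
yaw -0.09246285008387946
yaw -0.09114478335607434
yaw -0.1008421118761957
0.87 129 154 226 247 [0.36130507 0.40855021 0.06      ]
0.73 207 228 179 201 [0.5545938  0.11301563 0.06      ]
0.71 147 170 182 204 [0.53898434 0.34986052 0.06      ]
amber_pump_knob 0.66 254.8294573643411 181.1705426356589 1.2967846 [ 0.54301436 -0.03826387  0.295     ]
green_pump 0.77 299.0570264765784 165.0753564154786 1.3239391 [ 0.60198529 -0.18953989  0.295     ]
20 [0.55, 0.12, 0.07] [None, None]
20 [0.55, -0.04, 0.07] [None, None]
20 [0.46, 0.12, 0.12] [None, None]
30 [0.55, 0.12, 0.07] [None, None]
30 [0.55, -0.04, 0.07] [None, None]
30 [0.46, 0.12, 0.12] [None, None]
40 [0.55, 0.12, 0.07] [None, None]
40 [0.55, -0.04, 0.07] [None, None]
40 [0.46, 0.12, 0.12] [None, None]
50 [0.55, 0.12, 0.07] [array([0.23
[... 475 characters left out ...]
0.38,  0.35, -2.09]), array([-0.29, -0.02,  2.15,  0.38,  0.35,  1.06])]
60 [array([-0.26,  0.01,  2.01,  0.14,  0.61, -1.83]), array([-0.26,  0.01,  2.01,  0.14,  0.61,  1.31])]
70 [array([-0.23,  0.07,  1.86,  0.06,  0.87, -1.75]), array([-0.23,  0.07,  1.86,  0.06,  0.87,  1.39])]
80 [array([-0.21,  0.15,  1.72,  0.02,  1.1 , -1.7 ]), array([-0.21,  0.15,  1.72,  0.02,  1.1 ,  1.44])]
90 [array([-0.2 ,  0.25,  1.58, -0.  ,  1.32, -1.68]), array([-0.2 ,  0.25,  1.58, -0.  ,  1.32,  1.46])]
cam in tool [ 0.06798844 -0.00077851 -0.16159984] [[ 1.52454208e-04  9.99999475e-01 -1.01284447e-03]
 [-9.68293261e-01 -1.05404661e-04 -2.49816231e-01]
 [-2.49816207e-01  1.01881601e-03  9.68292737e-01]]
```

Run:
```python
from h import *
yaw=-.093
def ik(p,az,th):
    ex=[np.cos(az),np.sin(az)]; g=inverse_kinematics(p,quat(ex,np.radians(th))[0]); return "None" if g is None else str(np.round(g,2))
print("GRIP")
for th in (45,50,55):
  for da in (-.25,0,.2):
    print(th,da,[ik(p,yaw+da,th) for p in ([.55,.113,.055],[.54,-.04,.055],[.55,.113,.15],[.5,.113,.12],[.46,-.04,.055])])
print("PUSH")
for th in (65,70,75,80):
  for da in (-.6,-.3,0,.3):
    print(th,da,[ik(p,yaw+da,th) for p in ([.53,.17,.055],[.515,.01,.055],[.53,.17,.15])])
```

```text
GRIP
45 -0.25 ['None', 'None', 'None', 'None', 'None']
45 0 ['[0.23 0.6  2.38 3.54 0.63 1.48]', 'None', '[0.23 0.3  2.31 3.95 0.32 1.02]', 'None', 'None']
45 0.2 ['None', 'None', '[0.05 0.29 2.35 3.   0.28 1.67]', 'None', 'None']
50 -0.25 ['None', '[-0.09  0.53  2.37  3.52  0.46  1.43]', 'None', 'None', 'None']
50 0 ['[0.21 0.53 2.32 3.63 0.42 1.36]', 'None', 'None', '[0.25 0.31 2.36 3.99 0.29 1.01]', 'None']
50 0.2 ['[0.06 0.53 2.35 3.07 0.44 1.6 ]', 'None', 'None', 'None', 'None']
55 -0.25 ['None', '[-0.11  0.47  2.3   3.69  0.26  1.24]', 'None', 'None', 'None']
55 0 ['[0.19 0.48 2.25 3.88 0.24 1.08]', '[-0.28  0.46  2.33  2.75  0.28  1.8 ]', '[ 0.19  0.24  2.17 -0.86  0.21 -0.49]', 'None', 'None']
55 0.2 ['[0.06 0.47 2.28 3.02 0.22 1.65]', '[-0.41  0.46  2.32  2.14  0.34  2.11]', 'None', 'None', 'None']
PUSH
65 -0.6 ['[ 0.45  0.49  1.95 -0.71  0.63  0.14]', '[ 0.11  0.43  2.12 -0.86  0.41 -0.  ]', '[ 0.45  0.34  1.87 -0.55  0.82 -0.07]']
65 -0.3 ['[ 0.39  0.46  2.04 -0.77  0.44 -0.11]', '[ 0.01  0.4   2.2  -0.88  0.22 -0.34]', '[ 0.39  0.28  1.96 -0.52  0.65 -0.41]']
65 0 ['[ 0.3 
[... 1052 characters left out ...]
1]', '[ 0.25  0.28  1.89 -0.13  0.73 -1.15]']
75 0.3 ['[ 0.18  0.42  2.    0.01  0.46 -1.61]', '[-0.19  0.39  2.08  0.24  0.44 -2.17]', '[ 0.18  0.26  1.91  0.01  0.71 -1.6 ]']
80 -0.6 ['[ 0.29  0.48  1.85 -0.22  0.73 -0.44]', '[-0.04  0.42  1.97 -0.18  0.62 -0.77]', '[ 0.29  0.34  1.77 -0.18  0.95 -0.49]']
80 -0.3 ['[ 0.26  0.46  1.88 -0.17  0.66 -0.79]', '[-0.07  0.41  2.   -0.1   0.57 -1.17]', '[ 0.26  0.32  1.8  -0.14  0.89 -0.84]']
80 0 ['[ 0.22  0.45  1.91 -0.09  0.62 -1.18]', '[-0.12  0.4   2.01  0.01  0.55 -1.6 ]', '[ 0.22  0.3   1.82 -0.07  0.85 -1.21]']
80 0.3 ['[ 0.18  0.44  1.92  0.01  0.6  -1.6 ]', '[-0.16  0.4   2.01  0.12  0.57 -2.03]', '[ 0.18  0.3   1.84  0.01  0.84 -1.6 ]']
```

```bash
cat >> h.py <<'E'
yaw=-.093; ex=np.array([np.cos(yaw),np.sin(yaw),0]); ey=np.array([-ex[1],ex[0],0]); O=np.array([.579,-.119,0])
S=lambda x,y,z: O+ex*x+ey*y+[0,0,z]           # station -> world
inS=lambda p: np.array([(p-O)@ex,(p-O)@ey,p[2]])
Q=lambda th: quat(ex,np.radians(th))[0]
E
python3 - <<'E'
from h import *
move_gripper(0)
move_ptp([.17,-.40,.34],current_orientation())
move_ptp([.41,.09,.34],Q(80))
move_ptp(S(-.11,.225,.25),Q(75))
c=capture("wrist"); cv2.imwrite("pics/w1.png",c["image"])
for q in("glass","amber_pump_knob"):
  for r in silhouettes("wrist",q)[:3]:
    v,u=np.nonzero(r["region"]); print(q,r["conf"],u.min(),u.max(),v.min(),v.max(),inS(world(c,u.mean(),v.mean(),.06 if q=="glass" else .295)))
print(current_clock(),current_position(),current_force())
c=capture("scene"); cv2.imwrite("pics/s1.png",c["image"])
E
```

```text
glass 0.89 406 511 111 197 [-0.08519438  0.46262288  0.06      ]
glass 0.8 216 290 141 226 [-0.04346466  0.22348256  0.06      ]
glass 0.47 495 511 0 8 [-0.23236779  0.45446138  0.06      ]
amber_pump_knob 0.94 21 54 308 347 [-0.09488504  0.12245103  0.295     ]
6.05 [0.4909109  0.11481856 0.25175082] [-0.83858196  0.6286228   0.03624067]
```

View pics/w1.png

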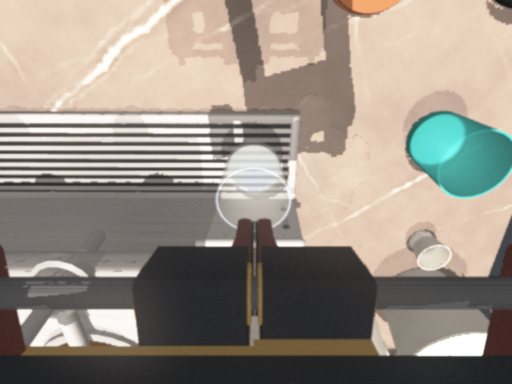

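The wrist view shows the clear glass, with its rim centred at (254,200) and its foot at (253,168). It stands alone on the grille. The tray's end edge is at column 297 and its front corner at (297,112). The turquoise glass at (460,155) is off the tray, so the choice is confirmed.

Run:
```python
from h import *
c=capture("wrist")
for n,u,v,z in(("rim",254,200,.11),("foot",253,166,.02),("corner",299,112,.018),("frontL",0,112,.018),("panelfoot",0,191,.018),("panelfoot",200,191,.018),("tipL",237,222,.25),("tipR",273,222,.25),("rimL",216,200,.11),("rimR",292,200,.11)):
    print(n,np.round(inS(world(c,u,v,z)),4))
print(c["intrinsics"][0,0],-c["R"].T@c["t"],inS(np.array(current_position())))
```

```text
rim [-0.0491  0.2251  0.11  ]
foot [-0.0478  0.2237  0.02  ]
corner [-0.1193  0.2801  0.018 ]
frontL [-0.1195 -0.0858  0.018 ]
panelfoot [-0.0085 -0.1319  0.018 ]
panelfoot [-0.0084  0.1491  0.018 ]
tipL [-0.1191  0.2157  0.25  ]
tipR [-0.1191  0.2359  0.25  ]
rimL [-0.0491  0.1842  0.11  ]
rimR [-0.0491  0.2659  0.11  ]
303.9167793626075 [0.38304631 0.12567112 0.38995618] [-0.10950931  0.2248098   0.25164146]
```

Run:
```python
from h import *
q=Q(72)
move_ptp(S(-.15,.2245,.20),q)
servo_line(S(-.14,.2245,.05),q,.12)
print(inS(current_position()))
hit=servo_line(S(-.080,.2245,.05),q,.03,contact_N=4)
print(hit,inS(current_position()),current_force())
servo_line(S(-.125,.2245,.05),q,.1)
c=capture("wrist"); cv2.imwrite("pics/w2.png",c["image"])
for r in silhouettes("wrist","glass")[:3]:
    v,u=np.nonzero(r["region"]); print(r["conf"],u.min(),u.max(),v.min(),v.max(),inS(world(c,u.mean(),v.mean(),.06)))
print(current_clock())
```

```text
[-0.13942112  0.22464369  0.05055124]
True [-0.08699653  0.22419027  0.0493633 ] [ 0.27849507 -0.71304952  0.36518749]
0.65 250 259 310 345 [-0.05239541  0.22539161  0.06      ]
10.1417
```

Run:
```python
from h import *
q=Q(72)
servo_line(S(-.125,.30,.05),q,.12); servo_line(S(-.068,.30,.05),q,.12)
print(inS(current_position()))
hit=servo_line(S(-.068,.135,.05),q,.05,contact_N=15)
print(hit,inS(current_position()),current_force(),current_clock())
for n in("wrist","scene","top"):
  c=capture(n); cv2.imwrite(f"pics/{n}3.png",c["image"])
  for r in silhouettes(n,"glass")[:3]:
    v,u=np.nonzero(r["region"]); print(n,r["conf"],u.min(),u.max(),v.min(),v.max(),inS(world(c,u.mean(),v.mean(),.06)))
a=np.hstack([cv2.imread("pics/wrist3.png"),cv2.imread("pics/scene3.png")]);cv2.imwrite("pics/v3.png",cv2.resize(a,(800,300)))
```

```text
[-0.06888335  0.29919783  0.04960391]
False [-0.0680259   0.13508215  0.04998553] [-0.7450746   1.80308576 -0.22296349] 14.9917
wrist 0.81 77 236 199 345 [-0.06142376  0.08339325  0.06      ]
scene 0.87 158 173 178 206 [-0.08482272  0.44879501  0.06      ]
scene 0.6 247 267 193 223 [-0.03325952  0.09020475  0.06      ]
scene 0.33 300 313 174 189 [ 0.18052662 -0.03021314  0.06      ]
top 0.75 148 170 183 204 [-0.08413252  0.46169043  0.06      ]
top 0.57 129 154 227 238 [-0.24975206  0.50655154  0.06      ]
```

View pics/v3.png

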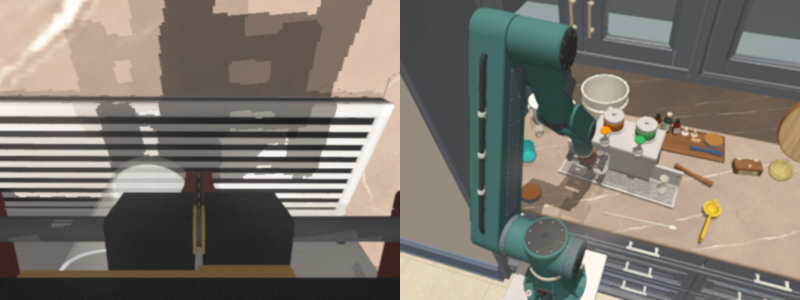

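The wrist view shows the glass upright against the panel, its foot at about columns 150–238. The scene view puts it at station y ≈ 0.090, which agrees with the pusher geometry. One more push, then back off and measure.

Run:
```python
from h import *
q=Q(72)
c=cv2.imread("pics/wrist3.png")
hit=servo_line(S(-.068,.1205,.05),q,.03,contact_N=15)
print(hit,inS(current_position()))
servo_line(S(-.075,.135,.05),q,.1); servo_line(S(-.135,.145,.06),q,.12)
servo_line(S(-.18,.08,.13),q,.2)
c=capture("wrist"); cv2.imwrite("pics/w4.png",c["image"])
for r in silhouettes("wrist","glass")[:2]:
    v,u=np.nonzero(r["region"]); print(r["conf"],u.min(),u.max(),v.min(),v.max(),inS(world(c,u.mean(),v.mean(),.06)))
s=capture("scene"); cv2.imwrite("pics/s4.png",s["image"])
for r in silhouettes("scene","glass")[:3]:
    v,u=np.nonzero(r["region"]); print(r["conf"],u.min(),u.max(),v.min(),v.max(),inS(world(s,u.mean(),v.mean(),.06)))
print(current_clock())
```

```text
False [-0.06780164  0.12017332  0.050042  ]
0.75 203 362 147 266 [-0.00039295 -0.06198826  0.06      ]
0.65 252 271 194 221 [-0.00079455  0.08972986  0.06      ]
0.63 150 173 180 207 [-0.09977981  0.45689613  0.06      ]
17.775
```

View pics/w4.png

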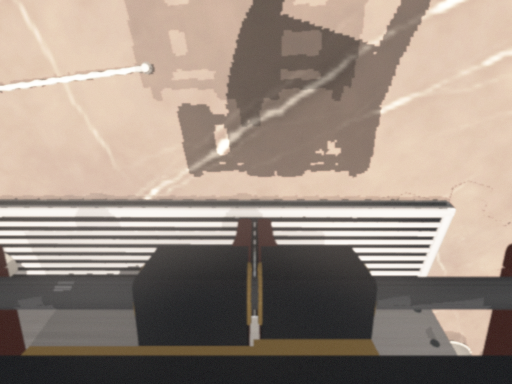

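The gripper hides the glass in the wrist view. The scene camera sees under the hood, so I'll crop that.

Run:
```python
from h import *
a=cv2.imread("pics/s4.png")[140:240,210:350]; cv2.imwrite("pics/v5.png",cv2.resize(a,None,fx=5.6,fy=5.6,interpolation=2))
```

```text
(no output)
```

View pics/v5.png

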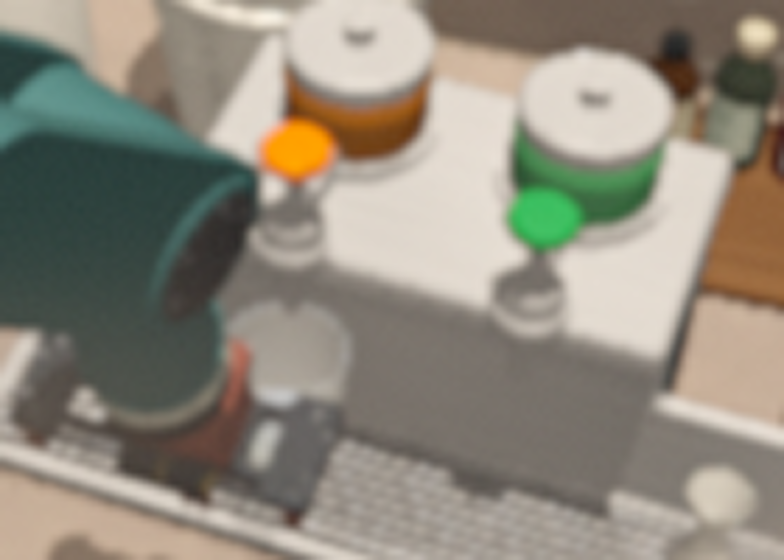

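Run:
```python
from h import *
servo_line(S(-.19,.22,.2),Q(72),.2)
move_ptp(S(-.14,.3,.3),Q(75))
s=capture("scene"); cv2.imwrite("pics/s6.png",s["image"])
for r in silhouettes("scene","glass")[:3]:
    v,u=np.nonzero(r["region"]); print(r["conf"],u.min(),u.max(),v.min(),v.max(),u.mean(),v.mean(),inS(world(s,u.mean(),v.mean(),.06)))
for u in(261.8,):
    print("rim",inS(world(s,u,201.6,.11)))
K=s["intrinsics"]
for y in(.065,.075,.085):
  for z in (.11,.018):
    p=s["R"]@S(-.04,y,z)+s["t"]; print(y,z,(K@p/p[2])[:2])
p=s["R"]@S(-.042,.075,.295)+s["t"]; print("knob",(K@p/p[2])[:2])
a=s["image"][150:250,220:320]; cv2.imwrite("pics/v6.png",cv2.resize(a,None,fx=6,fy=6,interpolation=2)); print(current_clock())
```

```text
0.93 150 174 178 207 162.12220309810672 192.35111876075732 [-0.08752202  0.45930684  0.06      ]
0.65 113 139 209 240 126.04367469879519 223.87951807228916 [-0.26812958  0.50196149  0.06      ]
0.58 249 271 194 225 260.0292682926829 208.67967479674797 [-0.0273823   0.08477276  0.06      ]
rim [-0.03419602  0.07646565  0.11      ]
0.065 0.11 [264.24379695 203.61834772]
0.065 0.018 [263.58644247 219.87606325]
0.075 0.11 [261.61789281 202.84482111]
0.075 0.018 [261.07484313 219.11240286]
0.085 0.11 [258.9999189  202.07363056]
0.085 0.018 [258.57050187 218.35094932]
knob [262.6591671  165.64148205]
19.4167
```

View pics/v6.png

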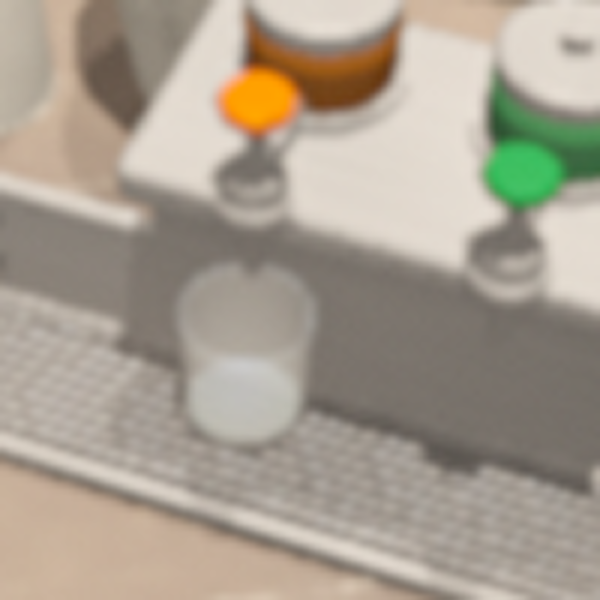

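The scene crop shows the glass upright under the amber spout, touching the panel. Its rim is centred near column 261 and the expected value is 261.6, so it may be 0–3 mm short. I'll take one close wrist view from the side to decide.

Run:
```python
from h import *
move_ptp(S(-.13,.20,.16),Q(72))
servo_line(S(-.12,.16,.09),Q(72),.15)
c=capture("wrist"); cv2.imwrite("pics/w7.png",c["image"]); np.savez("w7.npz",K=c["intrinsics"],R=c["R"],t=c["t"])
for y in (.07,.075,.08):
  for z,r in((.02,.038),(.11,.04)):
    a=np.linspace(0,2*np.pi,180); X=np.array([S(-.04+r*np.cos(k),y+r*np.sin(k),z) for k in a])@c["R"].T+c["t"]; P=(X@c["intrinsics"].T); P=P[:,:2]/P[:,2:]
    print(y,z,"cols",P[:,0].min(),P[:,0].max(),"rows",P[:,1].min(),P[:,1].max())
cv2.imwrite("pics/v7.png",cv2.resize(c["image"][140:340,20:286],None,fx=3,fy=3,interpolation=2)); print(current_clock())
```

```text
0.07 0.02 cols 110.64214310578677 195.85684486488083 rows 218.62749717367078 280.612319112357
0.07 0.11 cols 51.25344738034407 177.00357129868536 rows 309.510659266307 379.05148737846304
0.075 0.02 cols 116.25092566578166 201.32226448136618 rows 218.6321132407694 280.61650223495775
0.075 0.11 cols 59.116794497404435 184.48519424340594 rows 309.51775990903485 379.0575145700668
0.08 0.02 cols 121.84939450542133 206.78772268470368 rows 218.6367293433229 280.6206853852468
0.08 0.11 cols 66.97311147014615 191.97672321761382 rows 309.52486062975885 379.06354181499836
20.8833
```

View pics/v7.png

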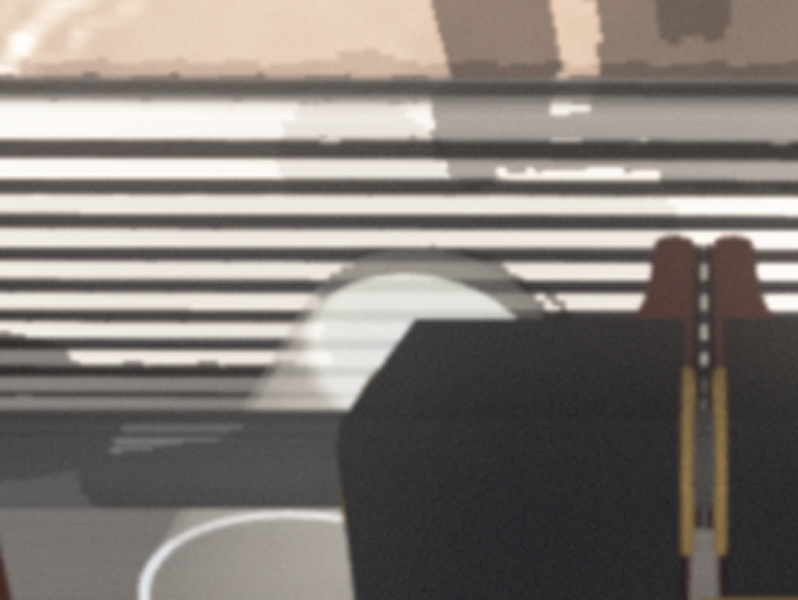

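The side view puts the rim's left edge at column 66.7 and the foot's at about 121.5. Both give y ≈ 0.079, against a target of 0.075, so I nudge it about 3.5 mm and recheck.

Run:
```python
from h import *
q=Q(72)
servo_line(S(-.12,.16,.05),q,.12); servo_line(S(-.068,.145,.05),q,.12)
print(servo_line(S(-.068,.1165,.05),q,.03,contact_N=15),inS(current_position()))
servo_line(S(-.075,.135,.05),q,.1); servo_line(S(-.12,.15,.06),q,.12)
servo_line(S(-.12,.16,.09),q,.15)
c=capture("wrist"); cv2.imwrite("pics/v8.png",cv2.resize(c["image"][240:340,20:220],None,fx=4,fy=4,interpolation=2))
for y in (.07,.075,.08):
    a=np.linspace(0,2*np.pi,180); X=np.array([S(-.04+.04*np.cos(k),y+.04*np.sin(k),.11) for k in a])@c["R"].T+c["t"]; P=(X@c["intrinsics"].T); P=P[:,:2]/P[:,2:]
    print(y,P[:,0].min(),P[:,1].min())
print(current_clock())
for th in(65,75,90): print(th,inverse_kinematics(S(-.042,.0755,.33),Q(th)))
```

```text
False [-0.06824085  0.11652706  0.04988437]
0.07 51.618223706641764 309.39838341917533
0.075 59.50100555451855 309.4056485433506
0.08 67.37670507384288 309.4129137991885
24.375
65 [-0.24510235 -0.03540046  1.81989091  0.08016088  0.92674612 -1.75703507]
75 [-0.22363473  0.05050536  1.67693758  0.03686759  1.15473304 -1.7119339 ]
90 [-0.19984407  0.198967    1.47009879  0.          1.47252686 -1.6776404 ]
```

View pics/v8.png

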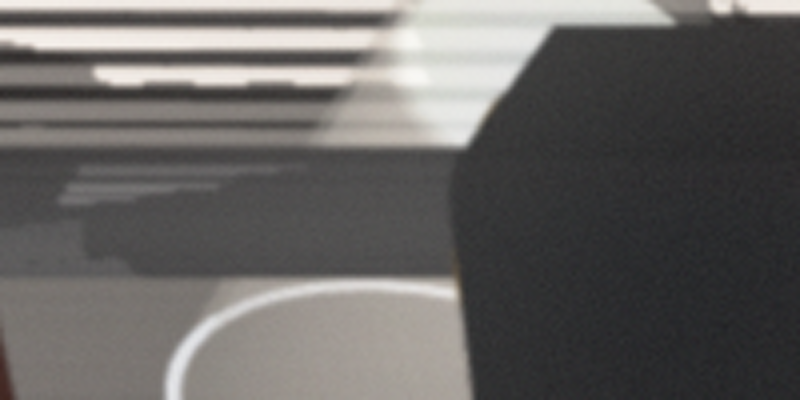

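Rim edge is now at column 61, so y ≈ 0.076 and the glass is centred. Next I press the orange knob.

Run:
```python
from h import *
q=Q(75)
servo_line(S(-.18,.16,.16),Q(72),.2)
servo_line(S(-.16,.12,.34),q,.2)
servo_line(S(-.042,.0757,.335),q,.15)
print(inS(current_position()),current_force())
print(servo_line(S(-.042,.0757,.285),q,.03,contact_N=3),inS(current_position()),current_force())
print(servo_line(S(-.042,.0757,.250),q,.03,contact_N=25),inS(current_position()),current_force())
sleep(.4); print(inS(current_position()),current_force())
s=capture("scene"); cv2.imwrite("pics/s9.png",s["image"])
servo_line(S(-.042,.0757,.34),q,.05); print(current_force(),current_clock())
```

```text
[-0.04281291  0.07600858  0.33473131] [ 0.75164297  0.43782846 -0.83535135]
True [-0.04208718  0.07570981  0.29557322] [-0.39653385 -0.31646848  4.12976733]
True [-0.04192666  0.07569531  0.2619644 ] [-4.25246234  0.20230387 10.14241034]
[-0.04192702  0.07569957  0.26214823] [-4.70086158  0.59617015 10.23454204]
[-0.47580445  0.13828303  0.19948572] 31.5
```

Run:
```python
from h import *
servo_line(S(-.16,.12,.36),Q(75),.2); move_ptp(S(-.14,.3,.3),Q(75))
s=capture("scene")["image"]; o=cv2.imread("pics/s6.png"); p=cv2.imread("pics/s9.png")
f=lambda i: cv2.resize(i[150:235,230:300],None,fx=3.8,fy=5,interpolation=2)
cv2.imwrite("pics/v9.png",np.hstack([f(o),f(p),f(s)])); print(current_clock())
```

```text
33.125
```

View pics/v9.png

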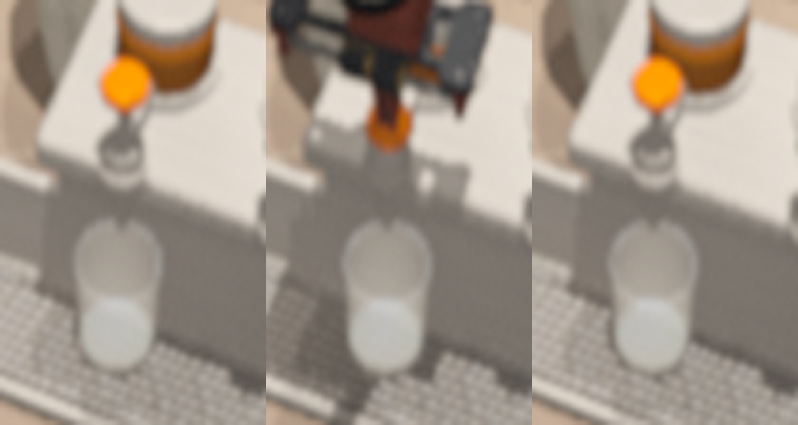

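The three panels show before, pressed and after. The knob is fully back up and the glass stands unmoved under the spout. The 25 N stop condition is above the spring's 12 N maximum. It came within about 1.5 mm of the expected full-stroke height, allowing for the arm's give, so the plunger bottomed.

```bash
python3 -c "
from h import *
print(close_job())"
```

```text
the job is handed in; nothing more can be done
None
```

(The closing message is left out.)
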